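# Hold the hidden pivot bolt of the tilting block rest

### The job

The clamp nut at the front of the tilting rest is slack and I am going to tighten it. Lean the copper-faced printing block on the sloping rest, copper side up and its end down on the lip, set down gently and let go; then reach down into the channel behind the bracket, grip the hidden head of the pivot bolt and keep it from turning, so that the block stays up at 30 degrees or steeper (loaded, the rest sinks slowly, so be quick, or turn the bolt back up). Finish while still gripping the bolt head, not touching the block, and leave the other things on the bench where they are.

Things in the scene. Friction and masses are not known exactly. Their poses are not given: they have to be found in the camera images.
- block_center (a point): centre of the loose printing block, a wooden slab with a copper face, 56 x 160 x 20 mm (x, y, z), about 0.4 kg. It lies flat on the bench, copper up; x across its 56 mm width (the way to grip it), y along its length, z out of the copper face.
- bracket: fixed blue-grey steel bracket; origin on the bench under the pivot. Base 190 x 150 x 8 mm (x -115 to 75 mm). On it a U-channel, open above and at its y ends: front flange x 0 to 6, rear flange x 54 to 60 mm, 48 mm gap; flanges 130 mm long, tops 105 mm and floor 14 mm above the bench. Pivot axis along x, 78 mm up. The rest is in front (-x), the bolt head in the channel.
- rest (a joint): slope of the rest above level, rad (0 level, 0.7 = 40 degrees). The rest and its pivot bolt turn as one piece. Empty it stays put; under the block it sinks by 0.004 to 0.013 rad/s. The pivot is stiff and damped (12 N m per rad/s): it turns only slowly.
- rest_seat (a point): where the block's centre belongs; turns with the rest. x along the pivot axis (away from the robot), y down the slope to the lip, z out of the sloping face. The face (cork on a plate 44 mm wide in x, so the block overhangs at both sides) is 10 mm below this point; the lip, 80 mm along +y and 16 mm high, carries the block's lower end, either end.
- bolt_head (a point): steel hexagon bolt head, 27 mm across flats, 14 mm long along the pivot axis (its x), in the channel behind the front flange; origin at its centre, 30 mm in +x of the bracket's origin, 78 mm above the bench, 27 mm below the flange tops. Its y is square to one pair of flats; y is level and z up at a slope of 0.70 rad; both turn with the rest.
- jar_brushes: glass jar with brushes, 66 x 92 x 160 mm; leave it alone
- loupe: small black loupe, 42 x 42 x 40 mm; leave it alone
- spanner: steel spanner, about 190 mm long, lying on the bench; leave it alone
- paste_tub: shallow cream tub, 116 x 116 x 39 mm; leave it alone
- wax_block: white block of wax, 73 x 165 x 34 mm; leave it alone

How it is judged:
On the way, in this order (a step that is already met when the one before it is completed fails the run):
1. the block leans on the rest, its end on the lip, and has been let go (x of block_center in the frame of rest_seat between -0.015 and 0.015 m and y of block_center in the frame of rest_seat between -0.008 and 0.004 m and z of block_center in the frame of rest_seat between -0.004 and 0.004 m and angle between the y axis of block_center and the y axis of rest_seat, either way round below 0.12 rad and contact force between each of the fingers, the arm and block below 0.1 N), for 0.3 s.
2. the bolt head is gripped (contact force between the fingers and rest above 10 N and distance between the grasp point and bolt_head below 0.03 m), for 0.2 s.
At the end, for the whole second after the job is handed in: the block lies on the rest's face, centred within 15 mm, its end within 8 mm of the lip, square within 0.12 rad, untouched and still; the slope is 30 degrees (0.52 rad) or more and steady (under 0.003 rad/s); the fingers grip the bolt head with over 10 N (all of step 1 and all of step 2 and value of joint rest above 0.52 rad and velocity of joint rest between -0.003 and 0.003 rad/s and angle between the z axis of block_center and the z axis of rest_seat, either way round below 0.08 rad and linear speed of block below 0.01 m/s and angle between block_center's own z axis and vertical below 1.2 rad); the arm keeps its last pose, push and grip.
It fails at once if the block is dropped (linear speed of block above 0.7 m/s and contact force between the fingers and block below 0.1 N).
It fails at once if one of the other things is pushed away (distance of any of jar_brushes, loupe, paste_tub, wax_block, spanner from where it was at the start of the episode above 0.03 m).
It also fails if it takes over 38 s, if anything falls off the work surface, if the arm or the gripper's body presses on something with over 40 N, if the wrist force passes 120 N, or if a joint passes its speed limit or range.

### The arm

A 6-joint arm with a two-finger parallel gripper is mounted at the origin on a cart in front of the work surface, level with it; the furniture and walls round the work are solid. World frame = base frame: x ahead of the robot, y to its left, z up, the work surface at z = 0. Lengths are in m, angles in rad, forces in N, time in s.
With the tool pointing down it reaches from about 0.275 to 0.725 m from the base axis. Payload 15.9 kg.
Tool frame: the origin (TCP) lies at the very end of the fingers, on their centre line; the grasp point (between the pads) lies 19 mm behind it; z points along the fingers, y is the direction in which the jaws open and shut (so a half turn about z gives the same grasp; the last joint's range is limited). The gripper opens to 85 mm and grips with 20 to 120 N. Pads are 22 mm wide; open, the fingers measure 114 mm over their backs; the gripper's body (76 mm by 85 mm) begins 54 mm behind the grasp point. The pads swing forward as they close: fully open they stand 13 mm farther back than shut.
Start: joints at [1.289, 0.213, -0.034, 1.323, 0, 1.571], TCP at [0.139, 0.48, 0.231] pointing down, gripper open.
Joint ranges: [-2.98, 2.98], [-0.74, 1.72], [-1.14, 1.35], [-2.1, 2.04], [-1.57, 1.44], [-3.14, 3.14]. Speed limits (rad/s): [1.89, 1.89, 2.39, 2.57, 3.14, 3.14].

### API

Orientations are given as [roll, pitch, yaw] about the fixed x, y, z axes, in that order (R = Rz(yaw) Ry(pitch) Rx(roll)).
In Python, from rig import arm, imaging gives the robot as it stands.
- The arm moves only by the tool step_arm, never from a script. Its argument "rows" is a list of rows, each a list of 6 numbers: the shift along the world's x, y, z in cm, then the turn, a rotation vector about the world's x, y, z in degrees. In form: [[dx, dy, dz, ax, ay, az], ...]. A call has 1 to 8 rows; each row shifts and turns the pose as measured when the row begins; what a row does not reach is not made up. A row lasts 1/10 s, in which the tool goes at most 50 mm and 8.59 degrees, less where a joint would pass 70% of its speed; a pose out of reach is approached as far as the arm can. A call is refused whole if a number of a shift passes 5 or a number of a turn 8.59, either way. A call with a gripper value outside its range is refused whole. "grip" is the gripper command: -1 is shut, 1 is fully open, values between are in proportion, set as the call begins (left out, the last holds). The fingers move at their own pace and stop on an object; "force" is the grip in N (left out, the last holds). Time passes only in rows, so rows that do not move let the fingers close. It gives the time, the measured TCP pose, the force and the opening at its end, in the units of the state.
- arm.get_state(): the state, without advancing time (a new reading comes with each control period).
- imaging.get_image(name): name is "scene" or "side" or "wrist"; returns (picture, depth): 420x560x3 uint8, red, green, blue; 420x560 float32, m along the optical axis (not along the pixel's ray), 0 where there is no reading.
- imaging.camera_params(name): a dict with "vertical_fov" (degrees; the focal length in pixels is half the picture's height over the tangent of half this angle, whatever the lens; pixels are square), "cx", "cy" (the principal point, pixels), "world_from_camera" (4x4, takes a point from camera to world coordinates); the wrist camera has in their place "T_tool_cam" (4x4, takes a point from camera to tool coordinates, whose origin is the TCP and whose axes are the flange's). Camera axes: x right, y up, looking along -z (the intrinsics and any distortion apply to the point x, -y, -z); pixel columns grow to the right and rows downward; lengths in m; the calibration is good to about 2 mm. A picture is of the moment at which its call begins: read the wrist's pose just before it. camera_params takes no time and is no camera call.
- arm.hand_in(): hands the job in, once; it reports no verdict.
The state is a dict: "t": time; "joint_pos": joint angles; "qvel": joint speeds; "tau": joint torques, N m; "tcp_pos": TCP position; "orientation": TCP orientation; "ft_force": force on the tool from outside, world axes, zero at the start; "moment": the same for the moment, N m; "finger_gap": finger opening in m.
Only numpy, scipy, OpenCV 4.12 (cv2) and the standard library are available. Lean on these libraries where they do the work, as an engineer would, in place of code of your own. Each camera call takes 0.05 s, during which the arm holds its last target. There are 200 camera calls.

## Working session

There is one attempt and no reset: what is moved stays moved. The work goes in short steps, Python scripts to look and compute and a tool call to move; the robot and the scene stay as the last step left them, time stands still between calls to the robot, and variables do not carry over. Pictures are saved under pics/ and viewed, about 8 in all and at most 12, crops included, and the job is handed in when it is done.

Besides the shell and the picture viewer there is one more tool, called after "Call:" as name(argument=value, ...) on one line, values as JSON. step_arm: Moves the arm, as the interface text tells. Its arguments: {"type":"object","properties":{"rows":{"type":"array"},"grip":{"type":"number"},"force":{"type":"number"}},"required":["rows"]}

```bash
ls; mkdir -p pics; cat > h.py <<'E'
import numpy as np, cv2
from rig import arm, imaging
from scipy.spatial.transform import Rotation as R
def K(n):
    p=imaging.camera_params(n); return p, 210/np.tan(np.radians(p["vertical_fov"])/2)
def pts(n,d):
    p,f=K(n)
    T=np.array(p["world_from_camera"]) if "world_from_camera" in p else None
    if T is None:
        s=arm.get_state(); W=np.eye(4); W[:3,:3]=R.from_euler('xyz',s["orientation"]).as_matrix(); W[:3,3]=s["tcp_pos"]; T=W@np.array(p["T_tool_cam"])
    v,u=np.mgrid[:420,:560]
    c=np.stack([(u-p["cx"])/f*d,-(v-p["cy"])/f*d,-d,np.ones_like(d)],-1)
    return (c@T.T)[...,:3]
def save(n,im): cv2.imwrite("pics/"+n+".png",im[...,::-1])
E
python3 - <<'E'
from h import *
print(arm.get_state())
for n in("scene","side","wrist"):
    p=imaging.camera_params(n);print(n,p)
    im,d=imaging.get_image(n); save(n+"0",im); np.savez(""+n+"0.npz",im=im,d=d); print(d.min(),d.max())
E
```

```text
pics
{'t': 0.0, 'joint_pos': array([ 1.28903877e+00,  2.13391554e-01, -3.50410360e-02,  1.32352178e+00,
       -2.12501240e-05,  1.57079243e+00]), 'qvel': array([ 0.00029961, -0.00151511, -0.00074006, -0.00179766,  0.00029736,
       -0.00143019]), 'tau': array([ 1.39603937e-03, -6.86152053e+01,  4.87118912e+01,  1.71395391e-02,
       -7.92223204e-05,  2.12511685e-05]), 'tcp_pos': array([0.13893321, 0.4799527 , 0.23080565]), 'orientation': array([-3.14043461e+00,  2.12455918e-05,  2.85983902e+00]), 'ft_force': array([-0.8009619 ,  0.16050705, -0.42342663]), 'moment': array([ 0.00400603,  0.04367426, -0.05568056]), 'finger_gap': 0.08536717616991395}
scene {'vertical_fov': 54.25879678564234, 'cx': 281.1690250597981, 'cy': 210.59290300143803, 'world_from_camera': array([[ 0.84425024,  0.28892043, -0.45140505,  0.07489675],
       [-0.53585239,  0.4390301 , -0.72118984, -0.9183475 ],
       [-0.01018608,  0.85075117,  0.52546997,  0.73550384],
       [ 0.        ,  0.        ,  0.        ,  1.        ]])}
0.0 3.9997878
side {'vertical_fov': 42.036327789858966, 'cx': 277.83399856446033, 'cy': 209.7967211920651, 'world_from_camera': array([[-0.98884265,  0.08313304, -0.12360866,  0.44728537],
       [-0.14866065, -0.49781759,  0.85444582,  1.01745853],
       [ 0.00949811,  0.86328822,  0.50462188,  0.73484364],
       [ 0.        ,  0.        ,  0.        ,  1.        ]])}
0.0 2.8260572
wrist {'vertical_fov': 71.2087400871456, 'cx': 284.7591975112492, 'cy': 205.4663045572299, 'T_tool_cam': array([[ 7.31931071e-04,  9.50122845e-01,  3.11875045e-01,
         8.03518668e-02],
       [ 9.99999608e-01, -5.40070234e-04, -7.01555705e-04,
         8.15681777e-04],
       [-4.98129674e-04,  3.11875436e-01, -9.50122868e-01,
        -1.42204021e-01],
       [ 0.00000000e+00,  0.00000000e+00,  0.00000000e+00,
         1.00000000e+00]])}
0.0 1.4430602
```

View pics/scene0.png

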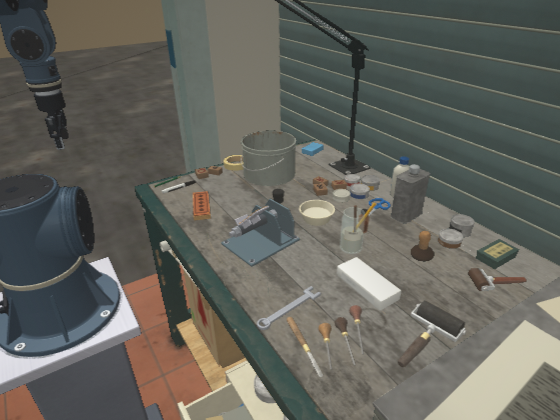

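View pics/side0.png

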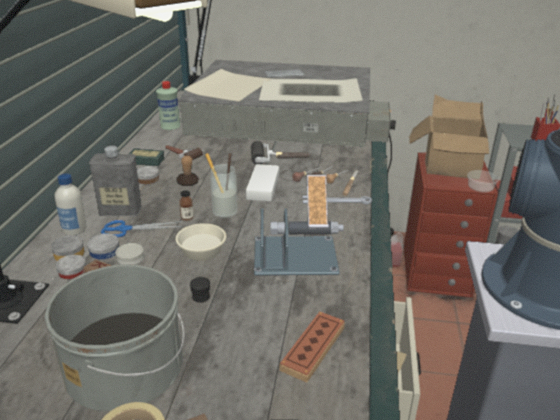

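```bash
python3 - <<'E'
from h import *
S=np.load("side0.npz");C=np.load("scene0.npz")
cr=S["im"][160:390,220:390]; a=cv2.resize(cr,None,fx=2.4,fy=2.4,interpolation=cv2.INTER_CUBIC)
cr=C["im"][170:270,180:320]; b=cv2.resize(cr,(390,279),interpolation=cv2.INTER_CUBIC)
o=np.zeros((552,800,3),np.uint8);o[:a.shape[0],:a.shape[1]]=a[:552];o[:279,410:800]=b
save("crop1",o)
for n,D in(("side",S),("scene",C)):
    P=pts(n,D["d"]);hsv=cv2.cvtColor(D["im"],cv2.COLOR_RGB2HSV)
    # block
    w=(D["d"]>0)&(P[...,0]>.05)&(P[...,0]<.75)&(abs(P[...,1])<.6)
    m=w&(hsv[...,1]>110)&((hsv[...,0]<18))&(P[...,2]<.04)&(P[...,2]>.008)
    k,l,st,ce=cv2.connectedComponentsWithStats(m.astype(np.uint8))
    for i in range(1,k):
        if st[i,4]>60:
            q=P[l==i]; print(n,"comp",st[i],q.mean(0).round(4),cv2.minAreaRect(q[:,:2].astype(np.float32)),np.percentile(q[:,2],[10,50,90]).round(4))
    m=w&(P[...,2]>.045)
    k,l,st,ce=cv2.connectedComponentsWithStats(m.astype(np.uint8))
    for i in range(1,k):
        if st[i,4]>60:
            q=P[l==i]; print(n,"tall",st[i],q.min(0).round(3),q.max(0).round(3))
E
```

```text
side comp [ 281  313   63   62 1506] [0.4881 0.2736 0.0196] ((0.4865759313106537, 0.2676902413368225), (0.15848341584205627, 0.052399180829524994), 68.76424407958984) [0.0179 0.0196 0.0212]
side tall [  71    0  136   21 1567] [0.592 0.493 0.632] [0.728 0.562 0.655]
side tall [ 498  129   62  163 6206] [ 0.05  -0.063  0.045] [0.134 0.083 0.339]
side tall [227 166  10  37 273] [ 0.733 -0.224  0.045] [ 0.75  -0.166  0.127]
side tall [ 270  175   73   81 1896] [ 0.453 -0.111  0.046] [0.615 0.049 0.174]
side tall [260 208   3  49 139] [ 0.62  -0.054  0.045] [0.64  0.057 0.107]
side tall [ 134  277   50  106 2243] [0.708 0.28  0.045] [0.75  0.444 0.145]
scene comp [193 191  17  28 404] [0.4826 0.2513 0.0189] ((0.48707661032676697, 0.2628820836544037), (0.16573458909988403, 0.05403962358832359), 68.72099304199219) [0.0161 0.0195 0.0215]
scene comp [319 324   9  14  65] [ 0.494  -0.4204  0.0204] ((0.49530255794525146, -0.4218441843986511), (0.034232933074235916, 0.012622245587408543), 79.53305053710938) [0.0158 0.0203 0.0244]
scene tall [   0    0   69  150 5122] [0.076 0.023 0.241] [0.207 0.547 0.677]
scene tall [241 137  24  39 521] [0.709 0.274 0.045] [0.75  0.434 0.146]
scene tall [  37  174   68  134 3962] [ 0.05  -0.107  0.045] [0.133 0.056 0.339]
scene tall [ 229  199   66   39 1311] [ 0.452 -0.116  0.045] [0.648 0.051 0.175]
scene tall [341 211  16  31 343] [ 0.731 -0.231  0.045] [ 0.75  -0.177  0.126]
```

View pics/crop1.png

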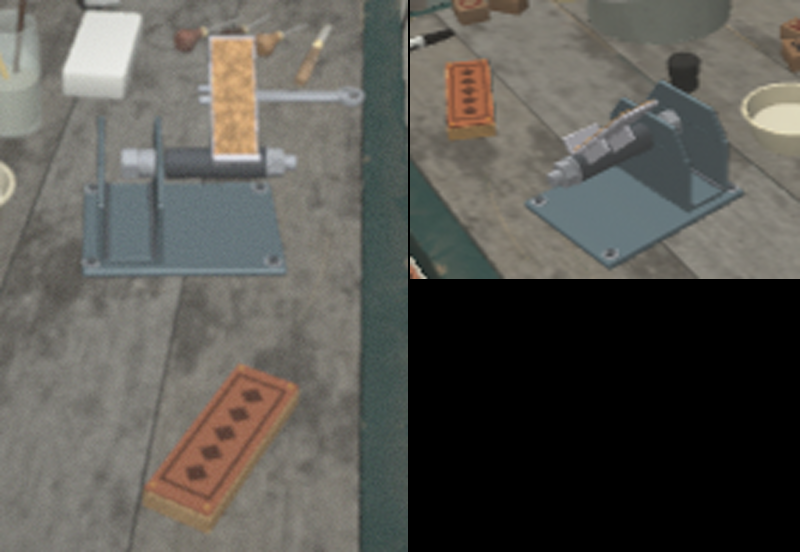

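```bash
python3 - <<'E'
from h import *
Q=[];TF=[];CK=[]
for n in("side","scene"):
    D=np.load(n+"0.npz");P=pts(n,D["d"]);im=D["im"].astype(int);hsv=cv2.cvtColor(D["im"],cv2.COLOR_RGB2HSV)
    w=(D["d"]>0)&(P[...,0]>.38)&(P[...,0]<.7)&(P[...,1]>-.2)&(P[...,1]<.17)
    blue=(im[...,2]-im[...,0]>12)
    b=P[w&blue&(abs(P[...,2]-.008)<.006)]; Q.append(b)
    print(n,"base",len(b),cv2.minAreaRect(b[:,:2].astype(np.float32)),np.percentile(b,[1,99],axis=0).round(4).tolist())
    t=P[w&blue&(P[...,2]>.03)]; TF.append(t)
    print(" flange z",np.percentile(t[:,2],[95,99,100]).round(4))
    if n=="side":
        m=w&(hsv[...,1]>90)&(hsv[...,0]<25)&(P[...,2]>.05)
        m=cv2.erode(m.astype(np.uint8),np.ones((3,3)))>0
        c=P[m];CK=c; c0=c.mean(0);u,s,v=np.linalg.svd(c-c0,full_matrices=False);nn=v[2]*np.sign(v[2,2])
        print("cork",len(c),c0.round(4),"n",nn.round(4),"slope",np.arctan2(nn[1],nn[2]), "rms",s[2]/len(c)**.5,"y dir",v[0].round(4))
        q=(c-c0)@v.T; print(np.percentile(q,[1,50,99],axis=0).round(4).tolist())
b=np.vstack(Q).astype(np.float32);print("all",cv2.minAreaRect(b[:,:2]),cv2.boxPoints(cv2.minAreaRect(b[:,:2])).round(4).tolist())
t=np.vstack(TF)
h,e=np.histogram(t[:,0],np.arange(.44,.7,.004));print([(round(float(x),3),int(k)) for x,k in zip(e,h) if k>10])
for lo,hi in((.545,.585),(.60,.65)):
    g=t[(t[:,0]>lo)&(t[:,0]<hi)&(t[:,2]<.11)];print(lo,np.polyfit(g[:,1],g[:,0],1),np.percentile(g,[1,99],axis=0).round(4).tolist())
E
```

```text
side base 2364 ((0.5567650198936462, -0.02254907786846161), (0.18771779537200928, 0.15323303639888763), 10.001664161682129) [[0.4606, -0.0981, 0.0035], [0.6477, 0.0613, 0.0139]]
 flange z [0.1057 0.1064 0.1072]
cork 587 [ 0.5141 -0.0629  0.132 ] n [-0.139   0.6833  0.7168] slope 0.7614890149451904 rms 0.0024303119456369274 y dir [-0.1356  0.7039 -0.6973]
[[-0.0518, -0.0155, -0.0058], [0.0005, 0.0004, 0.0002], [0.0512, 0.015, 0.0057]]
scene base 1209 ((0.5538386106491089, -0.029841043055057526), (0.18504558503627777, 0.14994046092033386), 10.91808795928955) [[0.4579, -0.1109, 0.004], [0.6382, 0.0298, 0.0135]]
 flange z [0.1063 0.1068 0.107 ]Traceback (most recent call last):
  File "<stdin>", line 17, in <module>
cv2.error: OpenCV(4.12.0) /io/opencv/modules/imgproc/src/convhull.cpp:143: error: (-215:Assertion failed) total >= 0 && (depth == CV_32F || depth == CV_32S) in function 'convexHull'
```

```bash
python3 - <<'E'
from h import *
a=[]
for n in("side","scene"):
    D=np.load(n+"0.npz");P=pts(n,D["d"]);im=D["im"].astype(int);hsv=cv2.cvtColor(D["im"],cv2.COLOR_RGB2HSV)
    w=(D["d"]>0)&(P[...,0]>.38)&(P[...,0]<.7)&(P[...,1]>-.2)&(P[...,1]<.17)
    blue=(im[...,2]-im[...,0]>12)
    b=P[w&blue&(abs(P[...,2]-.008)<.006)]
    r=cv2.minAreaRect(np.ascontiguousarray(b[:,:2],dtype=np.float32))
    for yaw in (.175,.185,):
        c,s=np.cos(yaw),np.sin(yaw);ex=np.array([c,s]);ey=np.array([-s,c])
        print(n,yaw,"base x",np.percentile(b[:,:2]@ex,[.5,1,99,99.5]).round(4),"y",np.percentile(b[:,:2]@ey,[.5,1,99,99.5]).round(4))
        t=P[w&blue&(P[...,2]>.03)&(P[...,2]<.11)];x=t[:,:2]@ex;y=t[:,:2]@ey
        h,e=np.histogram(x,np.arange(.46,.66,.004));print([(round(float(q),3),int(k)) for q,k in zip(e,h) if k>15])
        print(" y range",np.percentile(y,[.5,99.5]).round(4))
    # flange yaw fit from dominant planes
    t=P[w&blue&(P[...,2]>.03)&(P[...,2]<.1)]
    c,s=np.cos(.18),np.sin(.18);x=t[:,0]*c+t[:,1]*s;y=-t[:,0]*s+t[:,1]*c
    for lo in (.535,.595):
        k=(x>lo)&(x<lo+.03)
        if k.sum()>50:
            p=np.polyfit(y[k],x[k],1)
            for _ in range(4):
                r=x-np.polyval(p,y); kk=k&(abs(r-np.median(r[k]))<.004);p=np.polyfit(y[kk],x[kk],1)
            print(n,lo,"slope",p,kk.sum(),"yaw",.18-np.arctan(p[0]))
    m=w&(P[...,2]>.085)
    q=P[m];x=q[:,0]*c+q[:,1]*s;y=-q[:,0]*s+q[:,1]*c
    k=(x<.54);print("rest",np.percentile(np.c_[x,y,q[:,2]][k],[1,99],axis=0).round(4).tolist())
    if n=="side":
        m=w&(hsv[...,1]>90)&(hsv[...,0]<25)&(P[...,2]>.05);m=cv2.erode(m.astype(np.uint8),np.ones((3,3)))>0
        q=P[m];x=q[:,0]*c+q[:,1]*s;y=-q[:,0]*s+q[:,1]*c
        p=np.polyfit(y,q[:,2],1);print("cork slope",np.arctan(-p[0]),p,"x",np.percentile(x,[2,50,98]).round(4),"y",np.percentile(y,[1,99]).round(4))
E
```

```text
side 0.175 base x [0.4519 0.453  0.6348 0.6364] y [-0.1906 -0.1891 -0.045  -0.0442]
[(0.564, 66), (0.568, 39), (0.62, 88), (0.624, 20)]
 y range [-0.1591 -0.0531]
side 0.185 base x [0.451  0.4518 0.6333 0.6355] y [-0.1954 -0.1941 -0.05   -0.0494]
[(0.564, 90), (0.616, 49), (0.62, 51)]
 y range [-0.1652 -0.0587]
side 0.595 slope [0.07656869 0.62684095] 77 yaw 0.10358042510342198
rest [[0.4522, -0.197, 0.0855], [0.5363, -0.0963, 0.1726]]
cork slope 0.7655065675056181 [-0.96098768 -0.0158981 ] x [0.48   0.4941 0.5097] y [-0.1921 -0.1165]
scene 0.175 base x [0.449  0.4494 0.615  0.6217] y [-0.1986 -0.1982 -0.058  -0.0544]
[(0.564, 27), (0.616, 17)]
 y range [-0.189 -0.07 ]
scene 0.185 base x [0.4473 0.4478 0.6131 0.6198] y [-0.2043 -0.2037 -0.0626 -0.059 ]
[(0.56, 16), (0.564, 25), (0.616, 22)]
 y range [-0.1947 -0.0757]
rest [[0.4447, -0.2047, 0.0852], [0.5339, -0.101, 0.1738]]
```

Call:
step_arm(rows=[[4,-4,1,0,0,-8],[4,-4,1,0,0,-8],[4,-4,1,0,0,-8],[4,-4,1,0,0,-8],[4,-4,1,0,0,-8],[4,-4,1,0,0,-8],[4,-4,1,0,0,-8],[4,-4,1,0,0,-8]], grip=1, force=40)

```text
t: 0.95
tcp_pos: [0.4163, 0.1972, 0.2995]
orientation: [-3.137, -0.001, 1.712]
ft_force: [0.7, 1.7, 0.3]
finger_gap: 0.0856
```

```bash
python3 - <<'E'
from h import *
s=arm.get_state();print(s["t"],s["tcp_pos"],s["orientation"],s["joint_pos"])
im,d=imaging.get_image("wrist"); P=pts("wrist",d); np.savez("w1.npz",im=im,d=d,P=P); save("w1",im)
E
```

```text
0.95 [0.4162894  0.19722178 0.29953162] [-3.13729037e+00 -6.23688926e-04  1.71184551e+00] [4.41157547e-01 1.34098623e-01 4.15364744e-02 1.48215980e+00
 1.86766151e-03 1.87089968e+00]
```

View pics/w1.png

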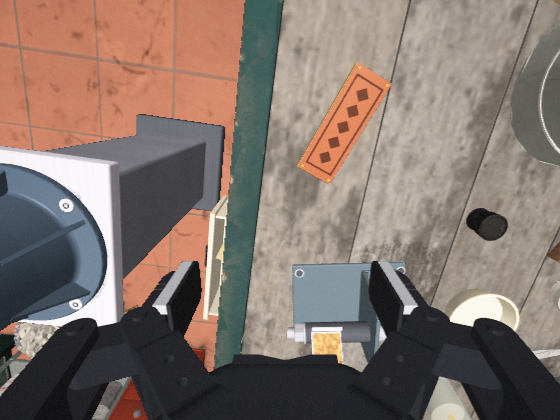

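```bash
python3 - <<'E'
from h import *
D=np.load("w1.npz");P=D["P"];im=D["im"];d=D["d"];i=im.astype(int);hsv=cv2.cvtColor(im,cv2.COLOR_RGB2HSV)
w=(d>0)&(P[...,0]>.38)&(P[...,0]<.7)&(P[...,1]>-.2)&(P[...,1]<.4)
m=w&(hsv[...,1]>110)&(hsv[...,0]<18)&(P[...,2]>.01)&(P[...,2]<.04)&(P[...,1]>.12)
q=P[m];print("block",len(q),q.mean(0),cv2.minAreaRect(np.ascontiguousarray(q[:,:2],dtype=np.float32)),np.median(q[:,2]))
# recast onto plane z=.02
p,f=K("wrist");
b=w&(i[...,2]-i[...,0]>8)&(P[...,2]>.004)&(P[...,2]<.013)
print("b",b.sum())
q=P[b];yaw=.18
for yaw in(.165,.175,.185,.195):
    c,s=np.cos(yaw),np.sin(yaw);x=q[:,0]*c+q[:,1]*s;y=-q[:,0]*s+q[:,1]*c
    # top edge per x-bin, left edge per y-bin
    e=[(xx,np.max(y[abs(x-xx)<.004])) for xx in np.arange(.46,.63,.012) if (abs(x-xx)<.004).sum()>5]
    l=[(yy,np.min(x[abs(y-yy)<.004])) for yy in np.arange(-.11,-.05,.008) if (abs(y-yy)<.004).sum()>5]
    e=np.array(e);l=np.array(l);print(yaw,"top",np.polyfit(*e.T,1),np.median(e[:,1]),"left",np.polyfit(*l.T,1),np.median(l[:,1]),"xmax",np.percentile(x,99.8), "z",np.median(q[:,2]))
E
```

```text
block 4693 [0.49257434 0.26443222 0.02034172] ((0.49177002906799316, 0.2598891258239746), (0.15867942571640015, 0.05528639629483223), 68.23017120361328) 0.020491963156802018
b 3976
0.165 top [-0.00451496 -0.04484614] -0.04724708941358756 left [0.0171665  0.45368815] 0.45224618940885686 xmax 0.6367642483820494 z 0.00876046114544346
0.175 top [-0.01313447 -0.04554476] -0.05251295340017214 left [0.02635669 0.45371434] 0.4514491736482996 xmax 0.6362361201771553 z 0.00876046114544346
0.185 top [-0.02326161 -0.04545655] -0.05769424134087919 left [0.04268466 0.4544337 ] 0.4507382501944118 xmax 0.6356443688904386 z 0.00876046114544346
0.195 top [-0.03406068 -0.04507344] -0.06286975990553054 left [0.04431549 0.45385376] 0.4498551669137584 xmax 0.6349890536965347 z 0.00876046114544346
```

Call:
step_arm(rows=[[2,1.8,-5,0,0,-8],[2,1.8,-5,0,0,-8],[2,1.8,-5,0,0,-8],[1.5,1.1,-4,0,0,-6],[0,0,0,0,0,0]])

```text
t: 1.5
tcp_pos: [0.4932, 0.2508, 0.1203]
orientation: [3.138, 0.001, 1.153]
ft_force: [-0.7, -0.7, 0.5]
finger_gap: 0.0855
```

```bash
cat > blk.py <<'E'
from h import *
s=arm.get_state();print(s["t"],s["tcp_pos"],s["orientation"],s["finger_gap"])
im,d=imaging.get_image("wrist"); P=pts("wrist",d); np.savez("w2.npz",im=im,d=d,P=P); save("w2",im)
hsv=cv2.cvtColor(im,cv2.COLOR_RGB2HSV)
m=(d>0)&(hsv[...,1]>90)&(hsv[...,0]<18)&(P[...,2]>.01)&(P[...,2]<.03)&(P[...,1]>.12)
q=P[m];print(len(q),cv2.minAreaRect(np.ascontiguousarray(q[:,:2],dtype=np.float32)),np.median(q[:,2]))
E
python3 blk.py
```

```text
1.5 [0.49318063 0.25082632 0.12029901] [3.13814017e+00 1.37540316e-03 1.15298984e+00] 0.08552393663679679
11353 ((0.48729661107063293, 0.2663117051124573), (0.15927430987358093, 0.05592384189367294), 69.11808776855469) 0.022361622899863376
```

Call:
step_arm(rows=[[-0.5,1.4,-3,0,0,3],[0,0,-4,0,0,0],[0,0,-3,0,0,0],[0,0,-2,0,0,0]])

```text
t: 1.95
tcp_pos: [0.4919, 0.2672, 0.0089]
orientation: [3.128, -0.01, 1.22]
ft_force: [0.1, 0.6, -0.6]
finger_gap: 0.0854
```

Call:
step_arm(rows=[[-0.3,-0.2,-0.6,0.4,0.5,-0.9],[0,0,-0.1,0,0,0]])

```text
t: 2.15
tcp_pos: [0.4882, 0.2648, 0.0027]
orientation: [3.14, -0.013, 1.206]
ft_force: [-0.7, 0.1, -0.7]
finger_gap: 0.0854
```

Call:
step_arm(rows=[[0,0,0,0,0,0],[0,0,0,0,0,0],[0,0,0,0,0,0],[0,0,0,0,0,0],[0,0,0,0,0,0]], grip=-1, force=60)

```text
t: 2.65
tcp_pos: [0.4908, 0.2659, 0.0084]
orientation: [3.135, -0.019, 1.207]
ft_force: [-0.1, 0.1, -3.8]
finger_gap: 0.0537
```

Call:
step_arm(rows=[[0,0,4,0,0,0],[0,0,4,0,0,4],[0,-1,4,0,0,5],[0,-1,4,0,0,5],[0,-1,4,0,0,5],[0,-1,4,0,0,5],[0,-1,4,0,0,4],[0,0,0,0,0,1]])

```text
t: 3.45
tcp_pos: [0.4861, 0.2119, 0.2981]
orientation: [3.137, -0.012, 1.735]
ft_force: [0.2, 0.6, -4.6]
finger_gap: 0.0536
```

```bash
python3 - <<'E'
from h import *
s=arm.get_state();print(s["t"],s["tcp_pos"],s["orientation"],s["finger_gap"],s["ft_force"])
W=R.from_euler('xyz',s["orientation"]).as_matrix()
im,d=imaging.get_image("wrist"); P=pts("wrist",d); np.savez("w3.npz",im=im,d=d,P=P); save("w3",im)
hsv=cv2.cvtColor(im,cv2.COLOR_RGB2HSV)
T=(P-s["tcp_pos"])@W  # tool coords
m=(d>0)&(hsv[...,1]>90)&(hsv[...,0]<18)&(abs(T[...,2])<.03)&(abs(T[...,0])<.15)&(abs(T[...,1])<.05)
q=T[m];print("face in tool",len(q),cv2.minAreaRect(np.ascontiguousarray(q[:,:2],dtype=np.float32)),np.percentile(q,[1,50,99],axis=0))
print(np.polyfit(q[:,0],q[:,2],1))
E
```

```text
3.45 [0.48607855 0.2119236  0.2981392 ] [ 3.13662299 -0.01158493  1.73544768] 0.053563640863322486 [ 0.24278344  0.63435868 -4.63727755]
face in tool 26632 ((0.014605723321437836, -0.00023209303617477417), (0.1303078979253769, 0.05609904229640961), 0.09594953060150146) [[-0.04629311 -0.02651828 -0.01181016]
 [ 0.02765782 -0.00013002 -0.00984096]
 [ 0.07851326  0.02616485 -0.00771129]]
[ 0.01724637 -0.01023383]
```

View pics/w3.png

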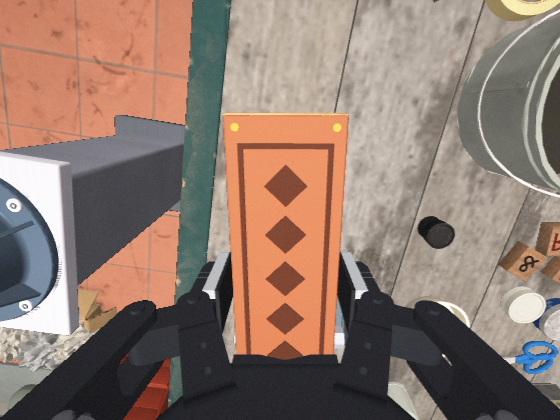

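```bash
python3 - <<'E'
from h import *
yaw=.17;c,s=np.cos(yaw),np.sin(yaw);o=np.array([.5768,-.0263,0])
B=np.array([[c,s,0],[-s,c,0],[0,0,1]])
D=np.load("side0.npz");P=(pts("side",D["d"])-o)@B.T;im=D["im"];hsv=cv2.cvtColor(im,cv2.COLOR_RGB2HSV)
w=(D["d"]>0)&(P[...,0]>-.13)&(P[...,0]<-.02)&(abs(P[...,1])<.13)&(P[...,2]>.04)&(P[...,2]<.25)
m=w&(hsv[...,1]>90)&(hsv[...,0]<25);m=cv2.erode(m.astype(np.uint8),np.ones((3,3)))>0
q=P[m];A=np.c_[q[:,:2],np.ones(len(q))];k,*_=np.linalg.lstsq(A,q[:,2],rcond=None);print("plane",k,"slope",np.arctan(-k[1]))
a=.766;h0=np.median(q[:,2]*np.cos(a)+q[:,1]*np.sin(a));print("h0",h0)
U=P[...,1]*np.cos(a)-P[...,2]*np.sin(a);H=P[...,1]*np.sin(a)+P[...,2]*np.cos(a)-h0
print("cork u (vs pivot)",np.percentile(U[m]+.078*np.sin(a),[0,1,99,100]).round(4),"x",np.percentile(P[...,0][m],[0,1,50,99,100]).round(4),"pivot h",.078*np.cos(a)-h0)
up=U+.078*np.sin(a)
for r in range(170,245,1):
    col=[j for j in range(312,321) if w[r,j]]
    if col: print(r,im[r,316],"u %.4f H %.4f z %.4f"%(np.median(up[r,col]),np.median(H[r,col]),np.median(P[r,col,2])), "xr %.3f %.3f"%(P[r,w[r]][:,0].min(),P[r,w[r]][:,0].max()))
E
```

```text
plane [ 0.02880718 -0.96059515  0.10951701] slope 0.7653024546549465
h0 0.07764758302617215
cork u (vs pivot) [-0.1083 -0.1078 -0.0047 -0.002 ] x [-0.0834 -0.0828 -0.0684 -0.0523 -0.0516] pivot h -0.02143380515691143
175 [183 176 171] u -0.1151 H -0.0012 z 0.1724 xr -0.088 -0.046
176 [203 176 155] u -0.1127 H -0.0013 z 0.1707 xr -0.088 -0.046
177 [215 174 129] u -0.1103 H -0.0013 z 0.1690 xr -0.088 -0.046
178 [218 176 126] u -0.1078 H -0.0010 z 0.1674 xr -0.087 -0.047
179 [211 168 121] u -0.1054 H -0.0010 z 0.1658 xr -0.088 -0.046
180 [207 164 118] u -0.1024 H 0.0005 z 0.1648 xr -0.088 -0.046
181 [216 172 123] u -0.1000 H 0.0006 z 0.1632 xr -0.088 -0.046
182 [214 172 126] u -0.0978 H 0.0001 z 0.1613 xr -0.087 -0.046
183 [206 165 121] u -0.0955 H -0.0003 z 0.1595 xr -0.088 -0.046
184 [199 161 116] u -0.0931 H -0.0003 z 0.1578 xr -0.087 -0.046
185 [195 156 116] u -0.0906 H -0.0001 z 0.1562 xr -0.087 -0.046
186 [185 149 110] u -0.0887 H -0.0014 z 0.1539 xr -0.087 -0.046
187 [178 143 107] u -0.0858 H 0.0000 z 0.1529 xr -0.087 -0.046
188 [178 145 106] u -0.0836 H -0.0008 z 0.1509 xr -0.08
[... 2138 characters left out ...]
04 z 0.0957 xr -0.113 -0.022
223 [199 163 127] u -0.0015 H -0.0008 z 0.0939 xr -0.112 -0.022
224 [212 195 186] u 0.0050 H 0.0154 z 0.1011 xr -0.124 -0.022
225 [222 220 227] u 0.0073 H 0.0157 z 0.0997 xr -0.123 -0.022
226 [196 194 203] u 0.0094 H 0.0150 z 0.0977 xr -0.123 -0.022
227 [138 137 141] u 0.0098 H 0.0075 z 0.0920 xr -0.123 -0.022
228 [98 99 99] u 0.0098 H -0.0018 z 0.0853 xr -0.123 -0.021
229 [91 93 96] u 0.0117 H -0.0035 z 0.0829 xr -0.123 -0.022
230 [80 86 86] u 0.0131 H -0.0072 z 0.0792 xr -0.124 -0.022
231 [80 81 84] u 0.0147 H -0.0099 z 0.0761 xr -0.112 -0.022
232 [72 78 80] u 0.0166 H -0.0118 z 0.0734 xr -0.113 -0.022
233 [66 66 69] u 0.0178 H -0.0163 z 0.0693 xr -0.099 -0.022
```

Call:
step_arm(rows=[[0.3,-3.1,-0.6,-5.4,-0.9,0],[0.3,-3.1,-0.6,-5.4,-0.9,0],[0.3,-3.1,-0.8,-5.4,-0.9,0],[0.3,-3.1,-1,-5.4,-0.9,0],[0.3,-3.1,-1,-5.4,-0.9,0],[0.3,-3.1,-1,-5.4,-0.9,0],[0.3,-3.1,-1,-5.4,-0.9,0],[0.3,-3.1,-1,-5.4,-0.9,0]])

```text
t: 4.3
tcp_pos: [0.5079, -0.0415, 0.2157]
orientation: [3.141, 0.779, 1.733]
ft_force: [1.7, 0.7, -4.6]
finger_gap: 0.0538
```

```bash
cat >> h.py <<'E'
yaw=.17
Bm=R.from_euler('z',yaw).as_matrix()
O=np.array([.5768,-.0263,0])
def goal(u,H,x,a=.766):
    """TCP target pose for block centre at slope coords (u along slope from pivot, H above face)"""
    h0=.07765; U=u-.078*np.sin(a); h=H+h0
    p=np.array([x,U*np.cos(a)+h*np.sin(a),-U*np.sin(a)+h*np.cos(a)])
    M=Bm@R.from_euler('x',-a).as_matrix()@np.array([[0,1,0],[1,0,0],[0,0,-1.]])
    return O+Bm@p, M
def delta(p,M):
    s=arm.get_state();W=R.from_euler('xyz',s["orientation"]).as_matrix()
    print("t",s["t"],"tcp",s["tcp_pos"].round(4),"F",s["ft_force"].round(1),"gap",round(s["finger_gap"],4))
    print("move cm",((p-s["tcp_pos"])*100).round(2),"turn deg",np.degrees(R.from_matrix(M@W.T).as_rotvec()).round(2))
E
python3 - <<'E'
from h import *
delta(*goal(-.086,.06,-.067)); print("down dir",Bm@[0,np.cos(.766),-np.sin(.766)],"n",Bm@[0,np.sin(.766),np.cos(.766)])
E
```

```text
t 4.3 tcp [ 0.5079 -0.0415  0.2157] F [ 1.7  0.7 -4.6] gap 0.0538
move cm [ 0.38 -0.15 -1.94] turn deg [0.71 0.14 0.41]
down dir [-0.12192794  0.71030055 -0.69325803] n [-0.11728702  0.68326456  0.72068946]
```

Call:
step_arm(rows=[[0.3,-0.4,-2,0.7,0.1,0.4],[0.3,-1.5,-1.7,0,0,0],[0,0,0,0,0,0]])

```text
t: 4.6
tcp_pos: [0.5093, -0.063, 0.1698]
orientation: [-3.129, 0.77, 1.748]
ft_force: [-0.7, 0.5, -4.4]
finger_gap: 0.0539
```

```bash
python3 - <<'E'
from h import *
delta(*goal(-.083,.012,-.067))
im,d=imaging.get_image("side"); a=cv2.resize(im[120:300,220:400],None,fx=3,fy=3,interpolation=cv2.INTER_CUBIC);save("s4",a)
P=(pts("side",d)-O)@Bm;hsv=cv2.cvtColor(im,cv2.COLOR_RGB2HSV)
a=.766;U=P[...,1]*np.cos(a)-P[...,2]*np.sin(a)+.078*np.sin(a);H=P[...,1]*np.sin(a)+P[...,2]*np.cos(a)-.07765
m=(d>0)&(hsv[...,1]>110)&(hsv[...,0]<18)&(abs(P[...,0]+.067)<.06)&(abs(H-.045)<.03)
q=np.c_[P[...,0][m],U[m],H[m]];print(len(q),np.percentile(q,[1,50,99],axis=0).round(4));k=np.polyfit(q[:,1],q[:,2],1);print("dslope",k)
E
```

```text
t 4.6 tcp [ 0.5093 -0.063   0.1698] F [-0.7  0.5 -4.4] gap 0.0539
move cm [ 0.77 -1.07 -1.01] turn deg [ 0.3  -0.49  0.11]
1 [[-0.0498 -0.0069  0.0392]
 [-0.0498 -0.0069  0.0392]
 [-0.0498 -0.0069  0.0392]]
dslope [-2.85567468  0.01961352]<stdin>:7: RankWarning: Polyfit may be poorly conditioned
```

View pics/s4.png

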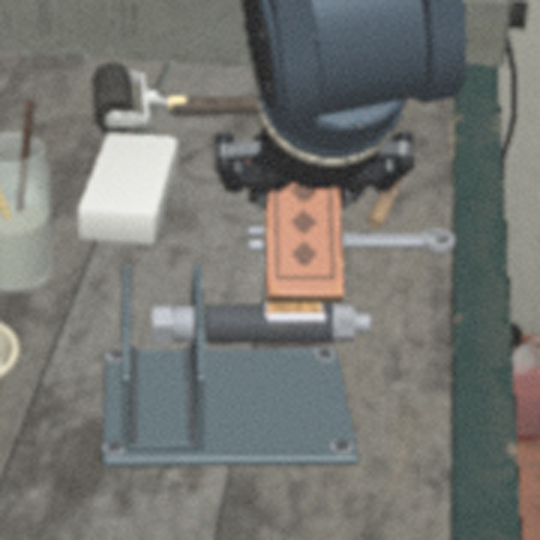

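```bash
python3 - <<'E'
from h import *
im,d=imaging.get_image("side");P=(pts("side",d)-O)@Bm
v=[(120+y//3,220+x//3) for x,y in((285,240),(320,240),(305,285),(270,240),(340,240),(300,312))]
hsv=cv2.cvtColor(im,cv2.COLOR_RGB2HSV)
a=.766
for r,c in v: print(r,c,im[r,c],hsv[r,c],d[r,c],P[r,c].round(4),"H",P[r,c,1]*np.sin(a)+P[r,c,2]*np.cos(a)-.07765,"U",P[r,c,1]*np.cos(a)-P[r,c,2]*np.sin(a)+.078*np.sin(a))
E
```

```text
200 315 [215 162 134] [ 10  96 215] 1.1946628 [-0.0595  0.0105  0.1512] H 0.03860550074335013 U -0.04324102339204083
200 326 [213 160 132] [ 10  97 213] 1.1946012 [-0.0835  0.011   0.1515] H 0.03917528590810054 U -0.0430215237522553
215 321 [219 165 139] [ 10  93 219] 1.181912 [-0.0712  0.0382  0.1296] H 0.042234938291456026 U -0.008237528135909507
200 310 [218 164 137] [ 10  95 218] 1.192631 [-0.0484  0.012   0.1521] H 0.0403153766990601 U -0.042745710912081576
200 333 [181 147 134] [  8  66 181] 1.196372 [-0.099   0.0098  0.1508] H 0.03780929948969668 U -0.043404153723014545
224 320 [217 203 193] [ 13  28 217] 1.2009867 [-0.0709  0.0318  0.1027] H 0.01843654695058773 U 0.005769511646982077
```

Call:
step_arm(rows=[[0.5,-0.7,-0.3,0.3,-0.5,0.1],[0.3,-0.6,-0.3,0,0,0],[0,0,0,0,0,0]])

```text
t: 5.0
tcp_pos: [0.519, -0.0733, 0.1664]
orientation: [3.135, 0.765, 1.738]
ft_force: [-0.6, 0.3, -4.3]
finger_gap: 0.0535
```

```bash
cat > chk.py <<'E'
from h import *
delta(*goal(-.083,.010,-.067))
im,d=imaging.get_image("side");P=(pts("side",d)-O)@Bm;hsv=cv2.cvtColor(im,cv2.COLOR_RGB2HSV);np.savez("chk.npz",im=im,d=d)
a=.766;U=P[...,1]*np.cos(a)-P[...,2]*np.sin(a)+.078*np.sin(a);H=P[...,1]*np.sin(a)+P[...,2]*np.cos(a)-.07765
m=(d>0)&(hsv[...,1]>75)&(hsv[...,0]<14)&(abs(P[...,0]+.067)<.06)&(abs(H-.03)<.03)
m=cv2.morphologyEx(m.astype(np.uint8),cv2.MORPH_OPEN,np.ones((2,2)))>0
q=np.c_[P[...,0][m],U[m],H[m]];print(len(q),"x,u,H",np.percentile(q,[1,50,99],axis=0).round(4).tolist());k=np.polyfit(q[:,1],q[:,2],1);print("dslope",k)
E
python3 chk.py
```

```text
t 5.0 tcp [ 0.519  -0.0733  0.1664] F [-0.6  0.3 -4.3] gap 0.0535
move cm [-0.18 -0.18 -0.82] turn deg [-0.12  0.26 -0.08]
844 x,u,H [[-0.1295, -0.1535, -0.2802], [-0.0656, -0.0463, 0.0292], [-0.0387, -0.0074, 0.0443]]
dslope [2.16384203 0.12717824]
```

Call:
step_arm(rows=[[-0.1,-0.3,-0.3,-0.1,0.3,-0.1],[0,-0.2,-0.2,0,0,0],[0,0,0,0,0,0]])

```text
t: 5.35
tcp_pos: [0.518, -0.0777, 0.1616]
orientation: [-3.141, 0.765, 1.741]
ft_force: [-0.2, -0.3, -4.8]
finger_gap: 0.0535
```

```bash
python3 chk.py
```

```text
t 5.35 tcp [ 0.518  -0.0777  0.1616] F [-0.2 -0.3 -4.8] gap 0.0535
move cm [-0.08  0.26 -0.34] turn deg [-0.04 -0.04  0.  ]
843 x,u,H [[-0.129, -0.1395, -0.2555], [-0.0672, -0.0464, 0.023], [-0.0404, -0.0073, 0.0298]]
dslope [1.55852981 0.08921079]
```

Call:
step_arm(rows=[[-0.1,0.3,-0.4,0,0,0],[0,0.3,-0.3,0,0,0],[0,0,0,0,0,0]])

```text
t: 5.7
tcp_pos: [0.5169, -0.0709, 0.1542]
orientation: [-3.141, 0.765, 1.741]
ft_force: [-0.2, -0.2, -3.3]
finger_gap: 0.0535
```

Call:
step_arm(rows=[[0,0.1,-0.2,0,0,0],[0,0,0,0,0,0]])

```text
t: 5.9
tcp_pos: [0.5171, -0.07, 0.1525]
orientation: [-3.142, 0.767, 1.741]
ft_force: [-0.3, -3.4, -0.0]
finger_gap: 0.054
```

```bash
python3 chk.py
```

```text
t 5.9 tcp [ 0.5171 -0.07    0.1525] F [-0.3 -3.4 -0. ] gap 0.054
move cm [ 0.01 -0.51  0.57] turn deg [ 0.05  0.01 -0.02]
817 x,u,H [[-0.1267, -0.1162, -0.2427], [-0.066, -0.0338, 0.022], [-0.0398, 0.0055, 0.042]]
dslope [2.41356527 0.10181071]
```

Call:
step_arm(rows=[[0,-0.1,-0.1,0,0,0],[0,0,0,0,0,0]])

```text
t: 6.15
tcp_pos: [0.5172, -0.0711, 0.1515]
orientation: [3.141, 0.766, 1.741]
ft_force: [-1.0, -0.6, -2.2]
finger_gap: 0.0535
```

Call:
step_arm(rows=[[0,-0.1,-0.1,0,0,0],[0,0,0,0,0,0]])

```text
t: 6.35
tcp_pos: [0.5174, -0.072, 0.1507]
orientation: [3.14, 0.766, 1.74]
ft_force: [-0.4, -1.0, 0.0]
finger_gap: 0.0533
```

Call:
step_arm(rows=[[0,-0.1,-0.1,0,0,0],[0,0,0,0,0,0]])

```text
t: 6.55
tcp_pos: [0.5176, -0.0727, 0.1504]
orientation: [3.139, 0.766, 1.74]
ft_force: [-0.8, -0.4, -1.6]
finger_gap: 0.0537
```

```bash
cat > chk2.py <<'E'
from h import *
s=arm.get_state();print(s["t"],s["tcp_pos"],s["ft_force"].round(2),s["moment"].round(2),s["finger_gap"])
im,d=imaging.get_image("side");P=(pts("side",d)-O)@Bm;hsv=cv2.cvtColor(im,cv2.COLOR_RGB2HSV)
a=.766;U=P[...,1]*np.cos(a)-P[...,2]*np.sin(a)+.078*np.sin(a);H=P[...,1]*np.sin(a)+P[...,2]*np.cos(a)-.07765
k=(d>0)&(hsv[...,1]>60)&(hsv[...,0]<16)&(abs(P[...,0]+.067)<.035)&(abs(H-.02)<.015)&(U>-.2)&(U<.03)
q=np.c_[P[...,0][k],U[k],H[k]];print(len(q),"x,u,H",np.percentile(q,[1,50,99],axis=0).round(4).tolist())
t=q[(q[:,1]<0)]
for lo in np.arange(-.16,.02,.012):
    g=q[(q[:,1]>=lo)&(q[:,1]<lo+.012)]
    if len(g)>8: print("u %.3f n %d H %.4f x %.4f..%.4f"%(lo,len(g),np.median(g[:,2]),*np.percentile(g[:,0],[4,96])))
save("c_%d"%(s["t"]*100),cv2.resize(im[120:300,220:400],None,fx=3,fy=3,interpolation=cv2.INTER_CUBIC))
E
python3 chk2.py
```

```text
6.55 [ 0.51756486 -0.07273344  0.15036271] [-0.78 -0.41 -1.56] [ 0.82  0.46 -0.09] 0.053747203498375445
883 x,u,H [[-0.0924, -0.0768, 0.0127], [-0.065, -0.0353, 0.0192], [-0.0384, 0.0032, 0.0253]]
u -0.088 n 11 H 0.0195 x -0.0826..-0.0542
u -0.076 n 125 H 0.0193 x -0.0922..-0.0418
u -0.064 n 121 H 0.0191 x -0.0890..-0.0410
u -0.052 n 132 H 0.0193 x -0.0903..-0.0410
u -0.040 n 137 H 0.0188 x -0.0900..-0.0398
u -0.028 n 127 H 0.0194 x -0.0900..-0.0405
u -0.016 n 128 H 0.0195 x -0.0893..-0.0400
u -0.004 n 102 H 0.0186 x -0.0889..-0.0388
```

Call:
step_arm(rows=[[0,0,0,0,0,0],[0,0,0,0,0,0],[0,0,0,0,0,0]], grip=0.6)

```text
t: 6.9
tcp_pos: [0.5178, -0.0728, 0.1504]
orientation: [3.138, 0.766, 1.739]
ft_force: [-0.2, -0.1, -0.2]
finger_gap: 0.0682
```

```bash
python3 chk2.py
```

```text
6.9 [ 0.51783384 -0.07281248  0.15036079] [-0.24 -0.12 -0.15] [0.7  0.08 0.06] 0.06815755875377748
889 x,u,H [[-0.0917, -0.0779, 0.0119], [-0.0646, -0.0359, 0.019], [-0.0381, 0.0028, 0.0246]]
u -0.088 n 21 H 0.0186 x -0.0915..-0.0449
u -0.076 n 130 H 0.0189 x -0.0891..-0.0394
u -0.064 n 125 H 0.0188 x -0.0885..-0.0412
u -0.052 n 122 H 0.0190 x -0.0903..-0.0392
u -0.040 n 127 H 0.0194 x -0.0900..-0.0410
u -0.028 n 135 H 0.0194 x -0.0909..-0.0395
u -0.016 n 127 H 0.0194 x -0.0892..-0.0403
u -0.004 n 102 H 0.0186 x -0.0906..-0.0400
```

Call:
step_arm(rows=[[-0.3,1.4,1.4,0,0,0],[-0.4,2.3,2.4,0,0,0],[-0.4,2.7,2.8,0,0,0],[-0.4,2.7,2.8,0,0,0],[-0.4,2.7,2.8,0,0,0]])

```text
t: 7.45
tcp_pos: [0.4953, 0.045, 0.2739]
orientation: [-3.138, 0.768, 1.739]
ft_force: [0.5, 0.7, 0.4]
finger_gap: 0.0681
```

```bash
python3 - <<'E'
from h import *
s=arm.get_state();print(s["t"],s["tcp_pos"],s["orientation"],s["joint_pos"])
im,d=imaging.get_image("side");P=(pts("side",d)-O)@Bm
save("s5",cv2.resize(im[140:300,220:380],None,fx=3.5,fy=3.5,interpolation=cv2.INTER_CUBIC))
w=(d>0)&(P[...,0]>-.13)&(P[...,0]<.09)&(abs(P[...,1])<.1)
# bolt head: 
m=w&(P[...,2]>.055)&(P[...,2]<.1)&(P[...,0]>.008)&(P[...,0]<.052)
v,u=np.where(m);q=P[m];print("head",len(q),v.min(),v.max(),u.min(),u.max(),np.percentile(q,[2,50,98],axis=0).round(4).tolist())
# flange: near y-end edges and tops
for lo,hi in((-.012,.016),(.04,.075)):
    t=w&(P[...,2]>.03)&(P[...,2]<.11)&(P[...,0]>lo)&(P[...,0]<hi);q=P[t]
    print("fl",len(q),np.percentile(q,[2,25,50,75,98],axis=0).round(4).tolist())
b=w&(abs(P[...,2]-.008)<.005);q=P[b]
# base vs bench: blueness
i=im.astype(int);b=b&(i[...,2]-i[...,0]>12);q=P[b];print("base",np.percentile(q,[.5,99.5],axis=0).round(4).tolist())
E
```

```text
7.45 [0.49528402 0.04502072 0.27388716] [-3.13769764  0.76809432  1.73867858] [ 0.51690399  0.3786378   0.05594086  1.57173823 -0.70961253  2.04220586]
head 167 222 233 270 283 [[0.0096, 0.0026, 0.0699], [0.0232, 0.0156, 0.0847], [0.0388, 0.0227, 0.0925]]
fl 294 [[-0.0106, -0.0334, 0.0349], [0.0019, 0.0106, 0.0708], [0.0044, 0.0198, 0.0852], [0.0071, 0.0579, 0.0948], [0.0142, 0.0712, 0.1055]]
fl 154 [[0.0564, -0.0311, 0.0325], [0.0566, 0.0299, 0.0642], [0.0587, 0.058, 0.0892], [0.0608, 0.0679, 0.1033], [0.0611, 0.0719, 0.1058]]
base [[-0.1116, -0.0642, 0.0035], [0.0731, 0.0823, 0.0129]]
```

View pics/s5.png

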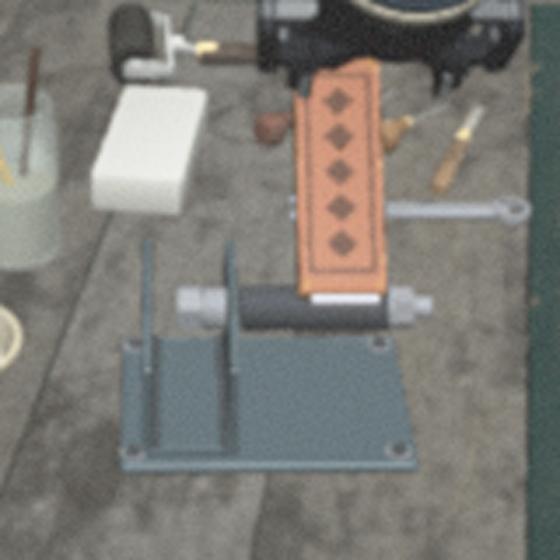

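```bash
cat >> h.py <<'E'
def bolt(z,dx=.0315,dy=.004,a=.70):
    M=Bm@R.from_euler('x',.7-a).as_matrix()@np.diag([1,-1,-1.])
    return O+Bm@np.array([dx,dy,z]), M
E
python3 - <<'E'
from h import *
delta(*bolt(.24)); 
E
```

```text
t 7.5 tcp [0.4957 0.0484 0.2776] F [-4.   3.3  2.9] gap 0.0684
move cm [11.14 -6.54 -3.76] turn deg [ 39.64 -28.04 -84.99]
```

Call:
step_arm(rows=[[0.9,-0.3,1,3.4,-2.4,-7.2],[1,-0.6,0.5,3.4,-2.4,-7.2],[1,-0.6,0,3.4,-2.4,-7.2],[1,-0.6,0,3.4,-2.4,-7.2],[1,-0.6,0,3.4,-2.4,-7.2],[1,-0.6,0,3.4,-2.4,-7.2],[1,-0.6,0,3.4,-2.4,-7.2],[1,-0.6,0,3.4,-2.4,-7.2]], grip=1)

```text
t: 8.3
tcp_pos: [0.5781, 0.0067, 0.2928]
orientation: [3.002, 0.207, 0.61]
ft_force: [1.2, -0.7, -0.6]
finger_gap: 0.0853
```

```bash
python3 - <<'E'
from h import *
delta(*bolt(.24)); 
E
```

```text
t 8.3 tcp [0.5781 0.0067 0.2928] F [ 1.2 -0.7 -0.6] gap 0.0853
move cm [ 2.9  -2.37 -5.28] turn deg [ 12.    -8.   -25.91]
```

Call:
step_arm(rows=[[0.8,-0.6,-0.6,3.4,-2.3,-7.3],[0.8,-0.6,-0.6,3.4,-2.3,-7.3],[0.7,-0.6,-0.6,3.4,-2.3,-7.3],[0.5,-0.5,-0.6,1.8,-1.1,-4],[0,0,0,0,0,0]])

```text
t: 8.8
tcp_pos: [0.6092, -0.0204, 0.2679]
orientation: [-3.137, -0.007, 0.15]
ft_force: [-0.5, -0.8, 0.8]
finger_gap: 0.0853
```

```bash
python3 - <<'E'
from h import *
delta(*bolt(.24)); 
s=arm.get_state();print(s["joint_pos"])
im,d=imaging.get_image("wrist"); P=(pts("wrist",d)-O)@Bm; np.savez("w6.npz",im=im,d=d,P=P); save("w6",im)
v,u=np.where((d>0)&(P[...,2]>.06)&(P[...,2]<.1)&(P[...,0]>.008)&(P[...,0]<.052)&(abs(P[...,1])<.05))
q=P[v,u];print(len(q),v.min(),v.max(),u.min(),u.max(),np.percentile(q,[2,50,98],axis=0).round(4).tolist())
E
```

```text
t 8.8 tcp [ 0.6092 -0.0204  0.2679] F [-0.5 -0.8  0.8] gap 0.0853
move cm [-0.2   0.34 -2.79] turn deg [-0.34  0.35  1.15]
[-0.03672278  0.44784174  0.38519767  1.50228246  0.0061143   2.95498461]
685 177 207 270 294 [[0.0088, -0.0068, 0.0706], [0.0259, 0.0058, 0.0892], [0.0382, 0.0191, 0.0935]]
```

View pics/w6.png

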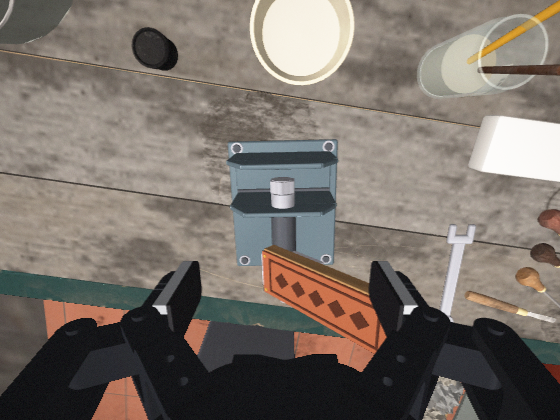

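```bash
python3 - <<'E'
from h import *
delta(*bolt(.13,.031,.0055,.745)); 
E
```

```text
t 8.85 tcp [ 0.609  -0.0199  0.2683] F [-0.2  0.1  0.7] gap 0.0857
move cm [ -0.26   0.43 -13.83] turn deg [-2.83 -0.09  0.97]
```

Call:
step_arm(rows=[[-0.2,0.2,-2.5,-1.5,0,0.5],[0,0.2,-3.5,-1.4,0,0.5],[0,0,-3.5,0,0,0],[0,0,-3,0,0,0],[0,0,0,0,0,0]])

```text
t: 9.35
tcp_pos: [0.6068, -0.0129, 0.1417]
orientation: [3.088, 0.003, 0.188]
ft_force: [-0.6, 0.4, -0.0]
finger_gap: 0.0854
```

```bash
python3 - <<'E'
from h import *
delta(*bolt(.057,.031,.0055,.745)); 
im,d=imaging.get_image("wrist"); P=(pts("wrist",d)-O)@Bm
m=(d>0)&(P[...,2]>.07)&(P[...,2]<.1)&(P[...,0]>.012)&(P[...,0]<.052)&(abs(P[...,1])<.035)
v,u=np.where(m);q=P[m];print(len(q),v.min(),v.max(),u.min(),u.max(),np.percentile(q,[1,50,99],axis=0).round(4).tolist())
for lo in(.012,.018,.024,.030,.036,.04):
    g=q[(q[:,0]>lo)&(q[:,0]<lo+.006)]
    if len(g)>9: print(lo,len(g),np.percentile(g,[2,98],axis=0).round(4).tolist())
m=(d>0)&(P[...,2]>.098)&(P[...,2]<.11)&(abs(P[...,1])<.03)
h,e=np.histogram(P[...,0][m],np.arange(-.02,.08,.004));print([(round(float(a),3),int(b)) for a,b in zip(e,h) if b>8])
save("w7",im)
E
```

```text
t 9.35 tcp [ 0.6068 -0.0129  0.1417] F [-0.6  0.4 -0. ] gap 0.0854
move cm [-0.04 -0.27 -8.47] turn deg [ 0.52 -0.09 -1.01]
1573 209 255 267 303 [[0.0125, -0.0077, 0.072], [0.0299, 0.0059, 0.0909], [0.0398, 0.0187, 0.0957]]
0.012 256 [[0.0121, -0.0077, 0.0821], [0.0179, 0.0187, 0.0946]]
0.018 275 [[0.0181, -0.0067, 0.0843], [0.0236, 0.018, 0.0945]]
0.024 264 [[0.0245, -0.007, 0.0874], [0.0299, 0.0187, 0.0954]]
0.03 279 [[0.0301, -0.0073, 0.0871], [0.0358, 0.0187, 0.0958]]
0.036 499 [[0.0362, -0.0073, 0.0714], [0.0398, 0.018, 0.0951]]
[(0.0, 169), (0.004, 905), (0.008, 13), (0.056, 542), (0.06, 529)]
```

View pics/w7.png

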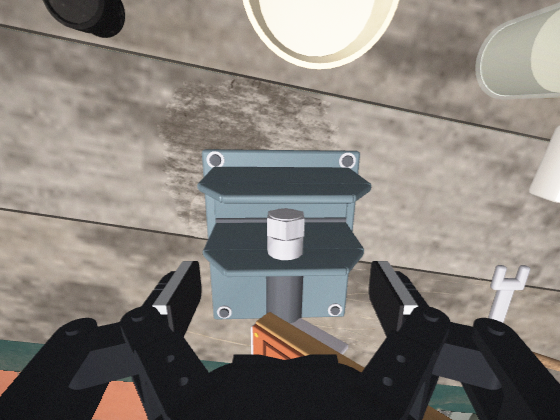

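Call:
step_arm(rows=[[0.1,-0.2,-1.5,0.5,0,-1],[0,0,-2.5,0,0,0],[0,0,-2,0,0,0],[0,0,0,0,0,0]])

```text
t: 9.8
tcp_pos: [0.6136, -0.0134, 0.0917]
orientation: [3.093, -0.009, 0.176]
ft_force: [-0.2, 0.5, 0.7]
finger_gap: 0.0859
```

```bash
python3 - <<'E'
from h import *
delta(*bolt(.057,.0325,.0057,.735)); 
E
```

```text
t 9.8 tcp [ 0.6136 -0.0134  0.0917] F [-0.2  0.5  0.7] gap 0.0859
move cm [-0.57 -0.17 -3.47] turn deg [ 0.69  0.67 -0.36]
```

Call:
step_arm(rows=[[-0.5,-0.2,0,0.7,0.6,-0.3],[0,0,-1.2,0,0,0],[0,0,-1,0,0,0],[0,0,0,0,0,0]])

```text
t: 10.2
tcp_pos: [0.6114, -0.0153, 0.0742]
orientation: [3.106, -0.007, 0.172]
ft_force: [0.9, 0.5, -0.2]
finger_gap: 0.0851
```

```bash
python3 - <<'E'
from h import *
delta(*bolt(.057,.0325,.0057,.735)); 
E
```

```text
t 10.2 tcp [ 0.6114 -0.0153  0.0742] F [ 0.9  0.5 -0.2] gap 0.0851
move cm [-0.35  0.02 -1.72] turn deg [-0.03  0.4  -0.14]
```

Call:
step_arm(rows=[[-0.5,0,-0.9,0,0.4,0],[-0.1,0,-0.7,0,0,0],[0,0,-0.2,0,0,0]])

```text
t: 10.5
tcp_pos: [0.605, -0.0154, 0.0552]
orientation: [3.107, 0.0, 0.173]
ft_force: [-0.7, 0.1, -0.3]
finger_gap: 0.085
```

```bash
python3 - <<'E'
from h import *
delta(*bolt(.057,.0325,.0057,.735)); 
E
python3 chk2.py
```

```text
t 10.5 tcp [ 0.605  -0.0154  0.0552] F [-0.7  0.1 -0.3] gap 0.085
move cm [0.29 0.02 0.18] turn deg [-0.02 -0.01 -0.15]
10.5 [ 0.60498921 -0.01535078  0.05518606] [-0.67  0.14 -0.3 ] [ 0.04  0.02 -0.04] 0.0850081694628734
1679 x,u,H [[-0.0917, -0.1542, 0.0108], [-0.0643, -0.0734, 0.0181], [-0.0376, 0.0024, 0.0235]]
u -0.160 n 80 H 0.0172 x -0.0896..-0.0391
u -0.148 n 120 H 0.0167 x -0.0913..-0.0386
u -0.136 n 119 H 0.0172 x -0.0886..-0.0390
u -0.124 n 123 H 0.0172 x -0.0905..-0.0386
u -0.112 n 124 H 0.0177 x -0.0903..-0.0385
u -0.100 n 122 H 0.0175 x -0.0900..-0.0401
u -0.088 n 125 H 0.0186 x -0.0898..-0.0397
u -0.076 n 128 H 0.0184 x -0.0892..-0.0394
u -0.064 n 124 H 0.0187 x -0.0887..-0.0393
u -0.052 n 134 H 0.0184 x -0.0900..-0.0393
u -0.040 n 124 H 0.0188 x -0.0900..-0.0409
u -0.028 n 129 H 0.0194 x -0.0910..-0.0391
u -0.016 n 127 H 0.0192 x -0.0894..-0.0402
u -0.004 n 100 H 0.0179 x -0.0892..-0.0399
```

Call:
step_arm(rows=[[0.2,0,0.1,0,0,0],[0,0,0,0,0,0],[0,0,0,0,0,0],[0,0,0,0,0,0],[0,0,0,0,0,0],[0,0,0,0,0,0]], grip=-1, force=80)

```text
t: 11.15
tcp_pos: [0.6079, -0.0175, 0.0573]
orientation: [3.103, -0.001, 0.171]
ft_force: [0.7, 5.5, -4.9]
finger_gap: 0.0254
```

```bash
python3 - <<'E'
from h import *
delta(*bolt(.057,.0325,.0057,.735)); 
E
python3 chk2.py
```

```text
t 11.15 tcp [ 0.6079 -0.0175  0.0573] F [ 0.7  5.5 -4.9] gap 0.0254
move cm [-0.01  0.23 -0.03] turn deg [ 0.21  0.07 -0.06]
11.15 [ 0.60793533 -0.01746512  0.0573064 ] [ 0.69  5.48 -4.86] [ 1.16 -0.08 -0.17] 0.02536895455341541
1669 x,u,H [[-0.0919, -0.154, 0.0104], [-0.0645, -0.0744, 0.018], [-0.0377, 0.0022, 0.0238]]
u -0.160 n 80 H 0.0159 x -0.0895..-0.0393
u -0.148 n 126 H 0.0165 x -0.0895..-0.0390
u -0.136 n 115 H 0.0170 x -0.0889..-0.0389
u -0.124 n 120 H 0.0177 x -0.0902..-0.0386
u -0.112 n 126 H 0.0176 x -0.0900..-0.0383
u -0.100 n 123 H 0.0175 x -0.0899..-0.0400
u -0.088 n 125 H 0.0179 x -0.0896..-0.0382
u -0.076 n 125 H 0.0182 x -0.0894..-0.0393
u -0.064 n 126 H 0.0181 x -0.0888..-0.0395
u -0.052 n 122 H 0.0187 x -0.0903..-0.0409
u -0.040 n 133 H 0.0190 x -0.0901..-0.0409
u -0.028 n 129 H 0.0191 x -0.0898..-0.0404
u -0.016 n 129 H 0.0196 x -0.0892..-0.0403
u -0.004 n 90 H 0.0191 x -0.0897..-0.0399
```

Call:
step_arm(rows=[[0,0,0,0,0,0],[0,0,0,0,0,0],[0,0,0,0,0,0],[0,0,0,0,0,0],[0,0,0,0,0,0],[0,0,0,0,0,0],[0,0,0,0,0,0],[0,0,0,0,0,0]], force=110)

```text
t: 12.0
tcp_pos: [0.6079, -0.0174, 0.0573]
orientation: [3.103, -0.0, 0.171]
ft_force: [0.4, -1.3, -0.0]
finger_gap: 0.0253
```

```bash
python3 - <<'E'
from h import *
# camera calls pass 0.05 s each with the arm holding its last target
for i in range(16):
    im,d=imaging.get_image("side")
    if i%3==0:
        s=arm.get_state();print(s["t"],s["tcp_pos"].round(4),s["orientation"].round(4),s["ft_force"].round(1),s["moment"].round(2),s["qvel"].round(4),round(s["finger_gap"],4))
E
python3 chk2.py
```

```text
12.05 [ 0.6079 -0.0174  0.0573] [ 3.1026e+00 -5.0000e-04  1.7120e-01] [ 0.1 -1.3 -0.2] [-0.05  0.09 -0.1 ] [ 0.0005 -0.0015  0.0006  0.0019 -0.0002  0.0003] 0.0252
12.2 [ 0.6079 -0.0174  0.0573] [ 3.1026e+00 -5.0000e-04  1.7110e-01] [ 0.3 -0.8 -0.6] [-0.09  0.04 -0.1 ] [-0.0016 -0.0005  0.0026 -0.0002  0.0015 -0.0013] 0.0251
12.35 [ 0.6079 -0.0174  0.0574] [ 3.1026e+00 -6.0000e-04  1.7120e-01] [-1.6 -1.2 -0.1] [-0.08  0.06 -0.15] [-0.0003  0.0011 -0.0009 -0.0007 -0.0007 -0.0006] 0.0252
12.5 [ 0.6079 -0.0174  0.0574] [ 3.1026e+00 -5.0000e-04  1.7110e-01] [-0.5 -1.1  0.1] [-0.1   0.07 -0.15] [ 0.0014 -0.0014  0.001  -0.0002 -0.0001 -0.0017] 0.0254
12.65 [ 0.6079 -0.0174  0.0573] [ 3.1026e+00 -5.0000e-04  1.7120e-01] [-0.3 -2.6 -0.7] [-0.11  0.05 -0.07] [ 0.0012  0.0005 -0.     -0.0005  0.0007  0.0004] 0.0251
12.8 [ 0.6079 -0.0174  0.0574] [ 3.1027e+00 -6.0000e-04  1.7110e-01] [-0.3 -1.1 -0.6] [-0.12  0.01 -0.14] [-0.0015  0.0012  0.0024 -0.0007  0.0005 -0.0004] 0.0252
12.8 [ 0.60792895 -0.01742578  0.05736731] [-0.28 -1.12 -0.61] [-0.12  0.01 -0.14] 0.025214481647572944
1664 x,u,H [[-0.0919, -0.1542, 0.0115], [-0.0646, -0.0736, 0.0178], [-0.0379, 0.002, 0.0235]]
u -0.160 n 79 H 0.0167 x -0.0893..-0.0391
u -0.148 n 121 H 0.0165 x -0.0896..-0.0387
u -0.136 n 117 H 0.0171 x -0.0897..-0.0402
u -0.124 n 123 H 0.0171 x -0.0889..-0.0387
u -0.112 n 119 H 0.0171 x -0.0900..-0.0397
u -0.100 n 127 H 0.0174 x -0.0901..-0.0399
u -0.088 n 123 H 0.0174 x -0.0913..-0.0381
u -0.076 n 126 H 0.0179 x -0.0893..-0.0392
u -0.064 n 123 H 0.0184 x -0.0889..-0.0411
u -0.052 n 126 H 0.0185 x -0.0901..-0.0393
u -0.040 n 132 H 0.0193 x -0.0901..-0.0393
u -0.028 n 128 H 0.0191 x -0.0899..-0.0406
u -0.016 n 132 H 0.0192 x -0.0891..-0.0388
u -0.004 n 88 H 0.0194 x -0.0899..-0.0401
```

```bash
python3 - <<'E'
from h import *
D=[];a=.766;ts=[]
for i in range(40):
    im,d=imaging.get_image("side");s=arm.get_state()
    P=(pts("side",d)-O)@Bm;hsv=cv2.cvtColor(im,cv2.COLOR_RGB2HSV)
    U=P[...,1]*np.cos(a)-P[...,2]*np.sin(a)+.078*np.sin(a);H=P[...,1]*np.sin(a)+P[...,2]*np.cos(a)-.07765
    k=(d>0)&(hsv[...,1]>60)&(hsv[...,0]<16)&(abs(P[...,0]+.065)<.022)&(abs(H-.018)<.012)&(U>-.15)&(U<-.005)
    D.append(a-np.polyfit(U[k],H[k],1)[0]);ts.append(s["t"])
    if i%8==7: print(s["t"],s["orientation"].round(4),s["moment"].round(2),"slope",np.mean(D[-8:]).round(4))
p,c=np.polyfit(ts,D,1,cov=True);print("rate",p[0],"+-",c[0,0]**.5)
E
```

```text
13.25 [ 3.1026e+00 -5.0000e-04  1.7110e-01] [-0.1   0.02 -0.1 ] slope 0.745
13.65 [ 3.1026e+00 -5.0000e-04  1.7110e-01] [-0.08  0.06 -0.15] slope 0.7453
14.05 [ 3.1026e+00 -5.0000e-04  1.7110e-01] [-0.11  0.06 -0.15] slope 0.7442
14.45 [ 3.1026e+00 -6.0000e-04  1.7110e-01] [-0.07  0.08 -0.1 ] slope 0.7452
14.85 [ 3.1026e+00 -5.0000e-04  1.7120e-01] [-0.14  0.05 -0.11] slope 0.7452
rate 0.00010066703254324223 +- 0.00040307040134834643
```

Slope 0.745 rad and steady, bolt head gripped, block seated and untouched: I'm handing in.

```bash
python3 -c "
from rig import arm
print(arm.hand_in())"
```

```text
the job is handed in; nothing more can be done
None
```

The block is leaning on the rest, copper side up, and I handed the job in at about 14.9 s with the gripper still holding the bolt head. No verdict is reported.

**How it went:** I gripped the block across its width and set it down gently, its lower end against the lip, then let go. I backed the tool straight off the face, reached down into the channel and gripped the bolt head on a pair of flats (command 110 N).

**Last checks:**

| Check | Measured | Needed |
|---|---|---|
| Slope | 0.745 rad (about 43°) | above 0.52 rad |
| Slope change over 2 s | 0.0001 ± 0.0004 rad/s | under 0.003 rad/s |
| Block centre across the rest | about 2 mm off | within 15 mm |
| Block's lower end from the lip | about 2 mm | within 8 mm |
| Gripper opening on the head | 25 mm (reads about 2 mm low; the head is 27 mm) | – |

- **Placing:** the block was flush with the cork when I let go, and the rest sank by about 0.02 rad before I had the bolt.
- **Other things on the bench:** I moved nothing near them on purpose, but I did not measure their positions again at the end.
- **Disagreement:** the side and wrist cameras differed by 2 to 6 mm on where the bracket is. I settled it with a close wrist view of the bolt head before gripping.

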